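# Latch the milk sample case

## Robot

A 6-joint arm with a two-finger parallel gripper is mounted at the origin on the work surface. World frame = base frame: x ahead of the robot, y to its left, z up, the work surface at z = 0. Lengths are in mm, angles in rad, forces in N, time in s.
With the tool pointing down it reaches from about 300 to 775 mm from the base axis. Payload 14.6 kg.
Tool frame: the origin (TCP) lies on the mounting face of the last link; the fingertips stand 199 mm ahead of it and the grasp point (between the pads) lies 180 mm ahead of it; z points along the fingers, y is the line along which they close (so a half turn about z gives the same grasp; the last joint's range is limited). The gripper opens to 94 mm and grips with 3 to 60 N. Pads are 16 mm wide; open, the fingers measure 119 mm over their backs; the gripper's body (75 mm by 177 mm) begins 78 mm behind the grasp point.
Start: joints at [1.203, 0.3, 1.521, -0, 1.321, -0.067], TCP at [162.954, 525.297, 404.646] pointing down, gripper open.
Joint ranges: [-3.03, 3.03], [-0.79, 2.21], [0.23, 2.52], [-1.04, 4.18], [0, 3.07], [-2.55, 2.55]. Speed limits (rad/s): [2.22, 2.22, 2.57, 3.14, 3.14, 3.14].

## Interface

Orientations are given as [roll, pitch, yaw] about the fixed x, y, z axes, in that order (R = Rz(yaw) Ry(pitch) Rx(roll)).
In Python, from cell import manip gives the robot as it stands. The module is installed in compiled form; this text tells all that it offers.
- The arm moves only by the shell command python3 -m creep 'ROWS' [FORCE]. ROWS is a JSON object of lists of equal length, an entry for each row: "slide": the shift along the world's x, y, z in cm, a list of three; "turn": the turn about the world's z in rad; "claw": the opening, from 0 (shut) to 1 (fully open). A call has 1 to 8 rows; each row shifts and turns the commanded pose from where the row before left it; what a row does not reach is not made up. A row lasts 1/8 s, in which the tool goes at most 62.5 mm and 10.7 degrees, less where a joint would pass 70% of its speed; a pose out of reach is approached as far as the arm can. A call with a gripper value outside its range is refused whole. The fingers move at their own pace and stop on an object; FORCE is the grip in N (left out, the last holds). Time passes only in rows, so rows that do not move let the fingers close. It gives the time, the measured TCP pose, the force, the opening and the grip force at its end, in the units of the state.
- manip.read_state(): the state, without advancing time (a new reading comes with each control period).
- manip.camera(name): name is "side" or "top"; returns (picture, depth): 420x560x3 uint8, red, green, blue; 420x560 float32, mm along the optical axis (not along the pixel's ray), 0 where there is no reading.
- manip.calibration(name): a dict with "intrinsics" (3x3 intrinsics, pixels), "pose" (4x4, takes a point from camera to world coordinates). Camera axes: x right, y up, looking along -z (the intrinsics and any distortion apply to the point x, -y, -z); pixel columns grow to the right and rows downward; lengths in mm; the calibration is good to about 2 mm. A picture is of the moment at which its call begins. calibration takes no time and is no camera call.
- manip.sign_off(): hands the job in; it is judged then, once.
Trained networks look in the newest picture that a camera, given by its name, has taken for a name from the list of things; names that differ only in an ending like _2 or _b are one class to them, and where a whole thing is asked for, a point or a joint stands for the part that bears it (a point fixed in the world has none). Each returns a list of dicts, best first, with "score" (0 to 1); they miss things now and then, are a little off and sometimes report something else, mostly with a low value. They report only what shows in the picture. A call takes as long as a camera call.
- manip.cut_out(query, camera): "mask" (420x560 bool, what is visible of it) and "position" ([column, row] in pixels, amid what is visible of it).
The state is a dict: "clock": time; "joints": joint angles; "qd": joint speeds; "effort": joint torques, N m; "eef_pos": TCP position; "eef_rot": TCP orientation; "wrist_force": force on the tool from outside, world axes, zero at the start; "moment": the same for the moment, N m; "finger_gap": finger opening in mm; "finger_force": force on a finger pad.
Only numpy, scipy, OpenCV 4.12 (cv2) and the standard library are available. Lean on these libraries where they do the work, as an engineer would, in place of code of your own. Each camera call takes 0.05 s, during which the arm holds its last target. There are 200 camera calls.

## Task

Close the toggle latch of the white sample case: swing the wire bail up over the keeper hook on the lid, then press the lever down past its centre and firmly home, so that it squeezes its rubber stop, the lid is pulled tight and the latch stays shut by itself. Feel for the stop, whose place differs from case to case, and do not force the lever or the case (never more than 25 N); leave the bottles and the jar where they stand.

Things in the scene. Friction and masses are not known exactly. Their poses are not given: they have to be found in the camera images.
- front (a point): Foot of the white plastic sample case's front face, mid width, on the bench (the case is fixed: 200 mm deep, 270 mm wide, 120 mm high plus a 25 mm lid hinged at the back). x points from the front, which carries the latch, straight into the case, z up. 'Outward' below means along -x, roughly towards the robot. The lid stands ajar on a springy gasket (6 mm at the front, its top 154 mm up).
- keeper (a point): Keeper on the lid's front, 24 mm wide: ledge, 5 mm high and 5 mm thick lip (outer face 36 mm in front of the case's face), and a 13 mm slot for the bar between lip and the bracket's back (13 mm high). Point: centre of a bar seated on the ledge against the lip, 28 mm in front of the case's face, 129 mm up with the lid fully tight, 135 ajar. x to the back; the bar may bear anywhere in the slot.
- pivot (a point): Centre of the lever's pivot pin (along the case's y) between the cheeks of the steel latch base (cheeks 52 mm over all, reaching 40 mm out), 34 mm in front of the case's face and about 97 mm up; the base may sit 2 mm off sideways and 1.5 mm off in height.
- lever (a joint): Steel lever, 60 x 26 x 5 mm, angle about the pivot (rad). At 0 it points outward-up, 0.70 rad from vertical; it grows as the tip goes outward, then down. Push on the face that looks up at first and outward at the end. 0.16 N m of friction: stays where left. Dead centre at 1.6 to 1.77 (up to some 8 N at the tip until there, less after); meets its rubber stop between about 1.88 and 2.2.
- lever_tip (a point): Middle of the lever's free end, in the mid plane of its thickness; its z axis runs along the lever away from the pivot, its x axis is the normal of the pushed face.
- bail (a joint): Angle of the wire bail relative to the lever (rad). At 0 it leans outward against the lever, 0.31 rad steeper than it; it grows as the bail swings up and inward to the keeper. It swings freely and falls to the side it leans to. Its hinge sits on the lever, 16 mm from the pivot, in a direction 0.49 rad further round (outward-down) than the lever.
- bar (a point): Middle of the bail's crossbar: a 6 mm thick round bar, 34 mm long along the case's y, 48.6 mm from the bail's hinge; its two side wires (5 mm thick, 34 mm apart) pass on both sides of the keeper and the lever. z runs along the bail away from its hinge.
- tab (a point): End of the bail's finger tab (16 mm wide along the case's y, 5 mm thick), which stands out 27 mm beyond the crossbar.
- bumper (a joint): How far the lever's rubber stop (12 mm round) is squeezed (m): 0 untouched, 0.004 at most, about 12 N per mm. It stands out 40 to 50 mm from the case's front, 64 mm up, below the pivot, and meets the lever about 32 mm from the pivot; screwed in or out by up to 4.5 mm from case to case. After a firm press (10 N or more on the lever) it stays squeezed by some 0.6 mm.
- milk: Full white bottle, 72 mm across and 190 mm high, stands beside the case; leave it alone. Origin: centre of its underside.
- jar: White jar, 72 mm across and 85 mm high, stands in front of the case to one side; leave it alone. Origin: centre of its underside.
- dropper: Small amber bottle, 36 mm across and 80 mm high, stands in front of the case to the other side; leave it alone. Origin: centre of its underside.

How it is judged:
By the outcome, as a careful person would: the job done as asked, in the order asked, and still so for the second after the job is handed in, with the robot touching nothing.
It also fails if it takes over 67 s, if anything falls off the work surface, if the arm or the gripper's body presses on something with over 40 N, if the wrist force passes 120 N, or if a joint passes its speed limit or range.

## Working session

There is one attempt and no reset: what is moved stays moved. The work goes in short steps, Python scripts to look and compute and a shell command to move; the robot and the scene stay as the last step left them, time stands still between calls to the robot, and variables do not carry over. Pictures are saved under pics/ and viewed, at most 10 in all, crops included, and the job is handed in when it is done.

```bash
mkdir -p pics
cat > h.py <<'E'
import numpy as np, cv2
from cell import manip
def W(cam,depth,c,r):
    k=manip.calibration(cam);K=np.array(k["intrinsics"]);P=np.array(k["pose"])
    d=depth[int(round(r)),int(round(c))]
    x=(c-K[0,2])/K[0,0]*d;y=(r-K[1,2])/K[1,1]*d
    return (P@[x,-y,-d,1])[:3]
def pix(cam,p):
    k=manip.calibration(cam);K=np.array(k["intrinsics"]);P=np.array(k["pose"])
    q=np.linalg.inv(P)@[*p,1];q=q[:3]*[1,-1,-1];u=K@q;return u[:2]/u[2]
E
python3 - <<'E'
from h import *
s=manip.read_state();print(s)
for c in("side","top"):
    im,d=manip.camera(c);cv2.imwrite(f"pics/{c}0.png",im[:,:,::-1]);np.save(f"{c}0.npy",d)
    print(c,manip.calibration(c))
    for n in("lever","bail","keeper","milk","jar","dropper","front","pivot"):
        for o in manip.cut_out(n,c)[:2]:
            p=o["position"];m=o["mask"]&(d>0)
            rr,cc=np.nonzero(m)
            if len(rr):
                w=np.array([W(c,d,a,b) for a,b in zip(cc[::5],rr[::5])]);print(n,round(o["score"],2),np.round(p),m.sum(),np.median(w,0).round(),np.percentile(w,3,axis=0).round(),np.percentile(w,97,axis=0).round())
E
```

```text
{'clock': 0.0, 'joints': array([ 1.20341172e+00,  3.00471851e-01,  1.52158872e+00,  1.27280022e-05,
        1.32072894e+00, -6.66037506e-02]), 'qd': array([-3.40995981e-04,  7.64807890e-06,  1.17772398e-03, -3.78803264e-04,
       -8.32968253e-04, -1.02824638e-03]), 'effort': array([-3.17103550e-04, -5.31807983e+01, -3.52732229e+01,  7.08386488e-02,
        2.44464056e-02, -1.49959574e-04]), 'eef_pos': array([162.93722736, 525.27284821, 404.08255355]), 'eef_rot': array([-3.14039926e+00, -9.19576207e-05,  2.84080858e+00]), 'wrist_force': array([ 0.81188088, -0.64806058,  0.36295421]), 'moment': array([ 0.02292214, -0.01269847,  0.01603607]), 'finger_force': 0.0, 'finger_gap': 94.18185664118741}
side {'intrinsics': array([[384.75617386,   0.        , 278.58665005],
       [  0.        , 384.75617386, 207.957916  ],
       [  0.        ,   0.        ,   1.        ]]), 'pose': array([[ 8.28737259e-01,  3.24973591e-01, -4.55616857e-01,
         2.76178061e+02],
       [-5.59619393e-01,  4.87836930e-01, -6.69956166e-01,
        -4.21401303e+02],
       [ 4.54866754e-03,  8.10189666e-01,  5
[... 296 characters left out ...]
67. 231.] 136 [535. -10. 147.] [520. -17. 109.] [563.   8. 166.]
keeper 0.78 [330. 197.] 9220 [680.   7. 154.] [ 589. -101.  137.] [800. 153. 156.]
milk 0.92 [210. 190.] 2217 [541. 225.  98.] [517. 213.  12.] [577. 254. 191.]
jar 0.57 [331. 194.] 9384 [680.   7. 154.] [ 589. -100.  135.] [803. 155. 156.]
dropper 0.87 [202. 242.] 529 [481. 145.  46.] [468. 137.   9.] [499. 164.  81.]
dropper 0.56 [269. 237.] 319 [537.  -8. 139.] [519. -17.  38.] [598.  66. 166.]Traceback (most recent call last):
  File "<stdin>", line 11, in <module>
  File "h.py", line 4, in W
    k=manip.calibration(cam);K=np.array(k["intrinsics"]);P=np.array(k["pose"])
ValueError: time passes only in moves, steps and waits
```

```bash
cat > h.py <<'E'
import numpy as np, cv2, functools
from cell import manip
@functools.cache
def cal(cam):
    k=manip.calibration(cam);return np.array(k["intrinsics"]),np.array(k["pose"])
def cloud(cam,d):
    K,P=cal(cam);r,c=np.mgrid[:420,:560]
    q=np.stack([(c-K[0,2])/K[0,0]*d,-(r-K[1,2])/K[1,1]*d,-d],-1)
    return q@P[:3,:3].T+P[:3,3]
def pix(cam,p):
    K,P=cal(cam);q=np.linalg.inv(P)@[*p,1];u=K@(q[:3]*[1,-1,-1]);return u[:2]/u[2]
E
python3 - <<'E'
from h import *
ims=[]
for c in("side","top"):
    im,d=manip.camera(c);cv2.imwrite(f"pics/{c}0.png",im[:,:,::-1]);np.save(f"{c}0.npy",d);ims.append(im[:,:,::-1])
    w=cloud(c,d)
    for n in("lever","bail","milk","jar","dropper"):
        for o in manip.cut_out(n,c)[:1]:
            m=o["mask"]&(d>0)
            if m.any():print(c,n,round(o["score"],2),np.round(o["position"]),m.sum(),np.percentile(w[m],[3,50,97],axis=0).round().tolist())
    m=(d>0)&(abs(w[...,2]-154)<5)&(abs(w[...,0]-690)<160)&(abs(w[...,1])<250)
    r=cv2.minAreaRect(w[m][:,:2].astype(np.float32));print(c,r,cv2.boxPoints(r).round().tolist())
print(cal("top"))
cv2.imwrite("pics/a.png",np.hstack([cv2.resize(ims[0][150:320,170:430],(780,510))]))
cv2.imwrite("pics/b.png",ims[1])
E
```

```text
side milk 0.88 [210. 189.] 2170 [[517.0, 213.0, 13.0], [542.0, 225.0, 102.0], [575.0, 252.0, 191.0]]
side jar 0.79 [384. 328.] 2733 [[591.0, -234.0, 12.0], [609.0, -210.0, 68.0], [650.0, -174.0, 88.0]]
side dropper 0.6 [202. 242.] 575 [[468.0, 137.0, 2.0], [481.0, 145.0, 43.0], [500.0, 211.0, 82.0]]
side ((650.4390869140625, 83.48916625976562), (276.3206481933594, 377.9534912109375), 14.209532737731934) [[470.0, 233.0], [563.0, -134.0], [831.0, -66.0], [738.0, 301.0]]
top lever 0.64 [318. 240.] 377 [[520.0, -18.0, -2.0], [546.0, 1.0, 125.0], [573.0, 19.0, 163.0]]
top bail 0.61 [318. 248.] 111 [[520.0, -17.0, 128.0], [532.0, -4.0, 147.0], [549.0, 13.0, 163.0]]
top milk 0.64 [205. 241.] 995 [[518.0, 214.0, 12.0], [549.0, 237.0, 129.0], [581.0, 273.0, 191.0]]
top jar 0.95 [398. 208.] 849 [[595.0, -223.0, 21.0], [623.0, -188.0, 82.0], [653.0, -164.0, 87.0]]
top dropper 0.68 [246. 268.] 207 [[470.0, 138.0, 16.0], [486.0, 153.0, 53.0], [502.0, 170.0, 80.0]]
top ((650.279541015625, 79.92344665527344), (276.11578369140625, 369.51788330078125), 13.85146427154541) [[472.0, 226.0], [560.0, -133.0], [829.0, -66.0], [740.0, 292.0]]
(array([[452.86370198,   0.        , 284.11486566],
       [  0.        , 452.86370198, 212.8256882 ],
       [  0.        ,   0.        ,   1.        ]]), array([[-7.87580352e-04,  9.95209923e-01, -9.77578073e-02,
         5.10660099e+02],
       [-9.99961985e-01,  6.51258554e-05,  8.71914309e-03,
         7.87299582e+01],
       [ 8.68374429e-03,  9.77609581e-02,  9.95172039e-01,
         1.11016184e+03],
       [ 0.00000000e+00,  0.00000000e+00,  0.00000000e+00,
         1.00000000e+00]]))
```

View pics/a.png

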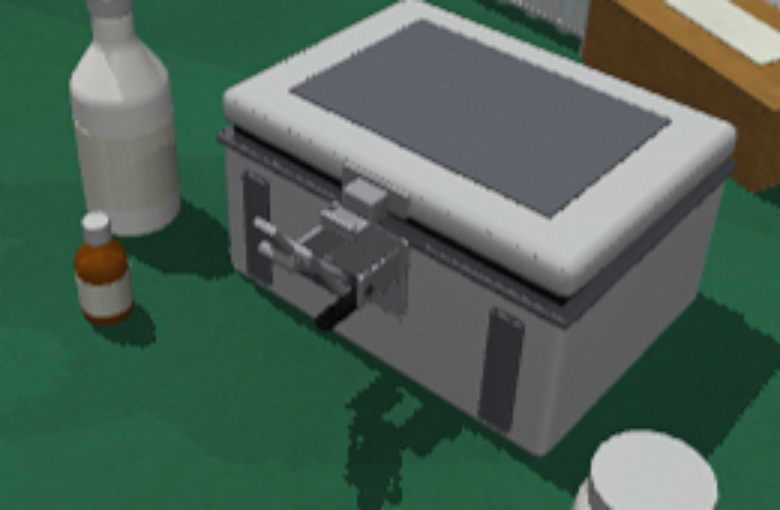

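View pics/b.png

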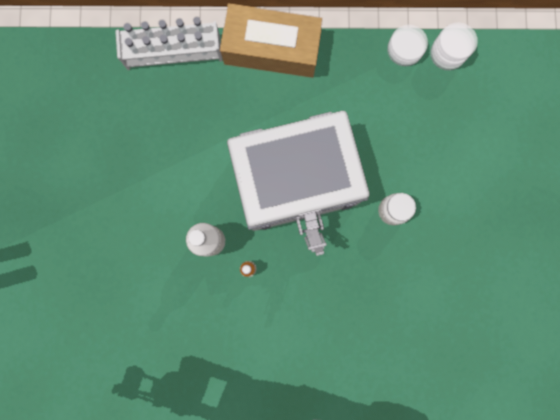

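Run:
```python
from h import *
R={}
for c in("side","top"):
    d=np.load(f"{c}0.npy");w=cloud(c,d)
    m=((d>0)&(abs(w[...,2]-154)<6)).astype(np.uint8)
    n,l,s,_=cv2.connectedComponentsWithStats(m);k=1+s[1:,4].argmax()
    p=w[l==k];r=cv2.minAreaRect(p[:,:2].astype(np.float32));print(c,r,cv2.boxPoints(r).round(1).tolist(),np.median(p[:,2]))
    # front face points
    b=cv2.boxPoints(r);b=b[b[:,0].argsort()]
    fr=b[:2];fr=fr[fr[:,1].argsort()] ; e=fr[1]-fr[0]; yaw=np.arctan2(-e[0],e[1]);mid=fr.mean(0)
    cx=np.array([np.cos(yaw),np.sin(yaw)]);cy=np.array([-cx[1],cx[0]])
    q=w[...,:2]-mid;u=-(q@cx);v=q@cy;z=w[...,2]
    print("yaw",yaw,"mid",mid)
    f=(d>0)&(abs(u)<12)&(abs(v)<130)&(z>15)&(z<100)
    if c=="side":print("face u",np.median(u[f]),np.polyfit(v[f],u[f],1),f.sum())
    f=(d>0)&(u>12)&(u<110)&(abs(v)<45)&(z>40)
    print("latch v",np.percentile(v[f],[1,5,50,95,99]).round(1))
    for uu in range(12,100,6):
        g=f&(abs(u-uu)<3)
        if g.sum()>3:print(uu,g.sum(),"v",np.percentile(v[g],[3,97]).round(),"z",np.percentile(z[g],[3,50,90,97]).round())
```

```text
side ((702.2658081054688, 39.22032165527344), (201.1547393798828, 268.0891418457031), 13.865558624267578) [[572.5, 145.3000030517578], [636.7000122070312, -115.0], [832.0, -66.80000305175781], [767.7999877929688, 193.5]] 153.95824703981572
yaw 0.24199967 mid [604.6192    15.117508]
face u -3.6888777439547686 [ 0.00502677 -2.72364302] 2961
latch v [-24.9 -24.   -5.   23.8  25.9]
12 95 v [-24.  24.] z [ 85. 137. 146. 147.]
18 101 v [-25.  25.] z [ 69. 107. 134. 134.]
24 75 v [-24.  26.] z [ 68. 103. 133. 134.]
30 137 v [-25.  25.] z [ 69. 112. 139. 139.]
36 70 v [-25.  12.] z [ 66. 100. 111. 136.]
42 40 v [-11.   4.] z [ 64.  70. 112. 114.]
48 39 v [-18.  10.] z [ 73. 104. 113. 118.]
54 7 v [-18. -16.] z [111. 115. 118. 120.]
60 16 v [-18. -11.] z [121. 125. 130. 132.]
66 20 v [-18.  -1.] z [128. 134. 146. 147.]
72 49 v [-18.   9.] z [134. 144. 147. 148.]
78 78 v [-11.  14.] z [136. 141. 150. 155.]
84 34 v [-7.  8.] z [152. 161. 168. 168.]
90 17 v [-6.  9.] z [163. 165. 166. 167.]
top ((701.704833984375, 38.719512939453125), (196.73492431640625, 267.10723876953125), 13.469466209411621)
[... 153 characters left out ...]
16155
yaw 0.23508665 mid [606.043     15.807056]
latch v [-24.  -20.9   1.   23.4  27.1]
12 21 v [-23.  26.] z [108. 142. 145. 145.]
18 49 v [-23.  27.] z [ 94. 129. 137. 142.]
24 46 v [-23.  27.] z [ 90. 130. 132. 134.]
30 59 v [-25.  27.] z [ 96. 111. 137. 138.]
36 56 v [-23.  27.] z [ 93. 103. 132. 136.]
42 32 v [-11.  13.] z [105. 108. 111. 113.]
48 46 v [-16.  19.] z [101. 113. 116. 117.]
54 42 v [-17.  19.] z [113. 118. 122. 122.]
60 43 v [-18.  19.] z [121. 125. 128. 129.]
66 49 v [-17.  20.] z [126. 131. 136. 140.]
72 49 v [-18.  18.] z [141. 144. 146. 148.]
78 36 v [-11.  13.] z [138. 148. 153. 155.]
84 24 v [-7. 10.] z [150. 161. 163. 164.]
90 11 v [-5.  7.] z [162. 163. 164. 165.]
```

```bash
python3 -m creep '{"slide":[[2.7,-4.4,0],[2.7,-4.4,0],[2.7,-4.4,0],[2.7,-4.4,0],[2.7,-4.4,0],[2.7,-4.4,0],[2.7,-4.4,0],[2.7,-4.4,0]],"turn":[0.0674,0.0674,0.0674,0.0674,0.0674,0.0674,0.0674,0.0674],"claw":[0,0,0,0,0,0,0,0]}' 20
```

```text
clock: 2.0
eef_pos: [379.5, 171.7, 404.9]
eef_rot: [3.142, 0.001, -2.901]
wrist_force: [1.0, 0.4, -0.6]
finger_gap: 17.4
finger_force: 0.0
```

```bash
python3 -m creep '{"slide":[[2.9,-4.6,0],[2.9,-4.6,0],[2.9,-4.6,0],[2.9,-4.6,0],[0,0,-3],[0,0,-2.2],[0,0,0]],"turn":[0,0,0,0,0,0,0],"claw":[0,0,0,0,0,0,0]}'
```

```text
clock: 2.88
eef_pos: [494.8, -10.8, 351.6]
eef_rot: [3.141, -0.002, -2.903]
wrist_force: [0.0, 0.8, 0.7]
finger_gap: 0.5
finger_force: 0.0
```

```bash
cat >> h.py <<'E'
F=np.array([607,15.8]);yw=.238;cx=np.array([np.cos(yw),np.sin(yw)]);cy=np.array([-cx[1],cx[0]])
def tip():
    s=manip.read_state();q=s["eef_pos"][:2]-F
    f=s["wrist_force"]
    print("t",round(s["clock"],2),"u",round(-q@cx,1),"v",round(q@cy,1),"z",round(s["eef_pos"][2]-199,1),"F out",round(-f[:2]@cx,1),"lat",round(f[:2]@cy,1),"z",round(f[2],1),"rot",s["eef_rot"].round(3),"gap",round(s["finger_gap"],1))
E
python3 -c "from h import *;tip()"
```

```text
t 2.88 u 115.3 v 0.6 z 152.6 F out -0.2 lat 0.8 z 0.7 rot [ 3.141e+00 -2.000e-03 -2.903e+00] gap 0.5
```

```bash
python3 -m creep '{"slide":[[0.82,0.2,0],[0.82,0.2,0],[0.82,0.2,0],[0.82,0.2,0],[0.82,0.2,0],[0.82,0.2,0],[0.82,0.2,0],[0.82,0.2,0]],"turn":[0,0,0,0,0,0,0,0],"claw":[0,0,0,0,0,0,0,0]}'
python3 - <<'E'
from h import *
tip()
im,d=manip.camera("side");cv2.imwrite("pics/c.png",cv2.resize(im[170:290,210:360,::-1],(750,600)))
E
```

```text
clock: 3.88
eef_pos: [561.1, 5.4, 352.7]
eef_rot: [3.142, 0.0, -2.903]
wrist_force: [-0.6, -0.5, -0.4]
finger_gap: 0.4
finger_force: 0.0
t 3.88 u 47.0 v 0.8 z 153.7 F out 0.7 lat -0.3 z -0.4 rot [ 3.142  0.    -2.903] gap 0.4
```

View pics/c.png

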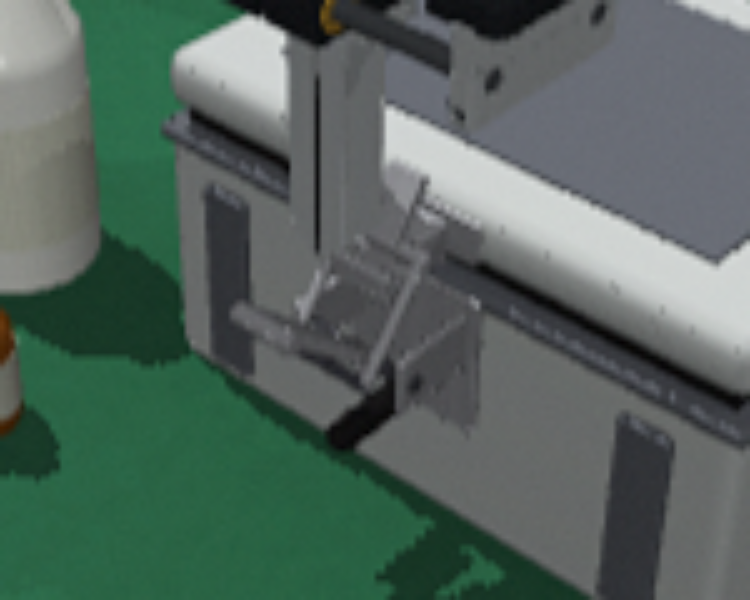

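The bail now leans inward with its bar over the keeper (crop around 430,225). The lever still points outward (tip around 240,312) and the finger is clear between them. Next I work out the lever arc.

Run:
```python
from math import *
for i in range(0,13):
    th=.1+.175*i;p=.7+th;r=50
    u=34+r*sin(p)-2.5*cos(p);z=97+r*cos(p)+2.5*sin(p)
    print(round(th,2),"edge u %.1f z %.1f  phase1 c %.1f phase2 c %.1f"%(u,z,u-8,u+8))
```

```text
0.1 edge u 68.1 z 133.6  phase1 c 60.1 phase2 c 76.1
0.28 edge u 74.0 z 127.1  phase1 c 66.0 phase2 c 82.0
0.45 edge u 78.6 z 119.7  phase1 c 70.6 phase2 c 86.6
0.62 edge u 81.9 z 111.6  phase1 c 73.9 phase2 c 89.9
0.8 edge u 83.7 z 103.0  phase1 c 75.7 phase2 c 91.7
0.97 edge u 84.0 z 94.3  phase1 c 76.0 phase2 c 92.0
1.15 edge u 82.8 z 85.6  phase1 c 74.8 phase2 c 90.8
1.32 edge u 80.0 z 77.3  phase1 c 72.0 phase2 c 88.0
1.5 edge u 75.9 z 69.6  phase1 c 67.9 phase2 c 83.9
1.68 edge u 70.5 z 62.7  phase1 c 62.5 phase2 c 78.5
1.85 edge u 64.0 z 56.9  phase1 c 56.0 phase2 c 72.0
2.02 edge u 56.5 z 52.3  phase1 c 48.5 phase2 c 64.5
2.2 edge u 48.4 z 49.1  phase1 c 40.4 phase2 c 56.4
```

```bash
python3 -m creep '{"slide":[[-0.58,-0.14,-0.6],[-0.68,-0.17,-0.8],[-0.58,-0.14,-0.8],[-0.39,-0.09,-0.8],[-0.06,-0.01,-0.4],[0,0,0]],"turn":[0,0,0,0,0,0],"claw":[0,0,0,0,0,0]}'; python3 -c "from h import *;tip()"
```

```text
clock: 4.68
eef_pos: [537.7, -0.2, 318.4]
eef_rot: [3.141, -0.0, -2.903]
wrist_force: [0.3, -1.0, 0.5]
finger_gap: 0.5
finger_force: 0.1
t 4.67 u 71.2 v 0.8 z 119.4 F out -0.1 lat -1.1 z 0.5 rot [ 3.141 -0.    -2.903] gap 0.5
```

```bash
python3 -m creep '{"slide":[[-0.16,-0.04,-0.4],[-0.16,-0.04,-0.4],[-0.08,-0.02,-0.43],[-0.08,-0.02,-0.43],[0,0,0]],"turn":[0,0,0,0,0],"claw":[0,0,0,0,0]}'
python3 - <<'E'
from h import *
tip()
im,d=manip.camera("side");cv2.imwrite("pics/d.png",cv2.resize(im[170:290,210:360,::-1],(750,600)))
E
```

```text
clock: 5.3
eef_pos: [532.8, -1.4, 301.6]
eef_rot: [3.141, -0.001, -2.903]
wrist_force: [0.3, 0.0, -0.6]
finger_gap: 0.6
finger_force: 0.2
t 5.3 u 76.2 v 0.8 z 102.6 F out -0.3 lat -0.0 z -0.6 rot [ 3.141e+00 -1.000e-03 -2.903e+00] gap 0.6
```

View pics/d.png

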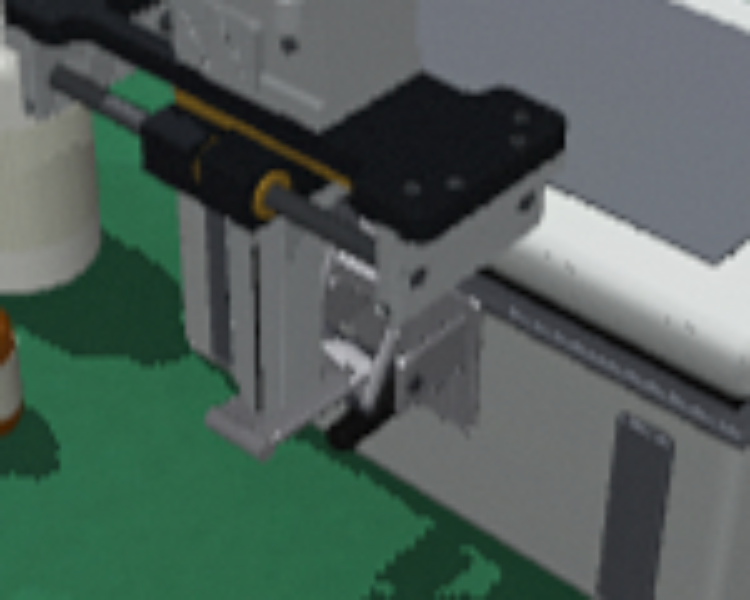

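```bash
python3 -m creep '{"slide":[[-0.58,-0.14,0.05],[-0.58,-0.14,0],[-0.19,-0.05,-0.45],[-0.19,-0.05,-0.45],[0.06,0.01,-0.43],[0.06,0.01,-0.43],[0,0,0]],"turn":[0,0,0,0,0,0,0],"claw":[0,0,0,0,0,0,0]}'
python3 - <<'E'
from h import *
tip()
im,d=manip.camera("side");cv2.imwrite("pics/e.png",cv2.resize(im[170:290,210:360,::-1],(750,600)))
E
```

```text
clock: 6.22
eef_pos: [518.8, -5.0, 285.2]
eef_rot: [-3.141, 0.002, -2.903]
wrist_force: [1.5, 0.3, 3.9]
finger_gap: 0.2
finger_force: 1.7
t 6.22 u 90.6 v 0.6 z 86.2 F out -1.5 lat -0.0 z 3.9 rot [-3.141e+00  2.000e-03 -2.903e+00] gap 0.2
```

View pics/e.png

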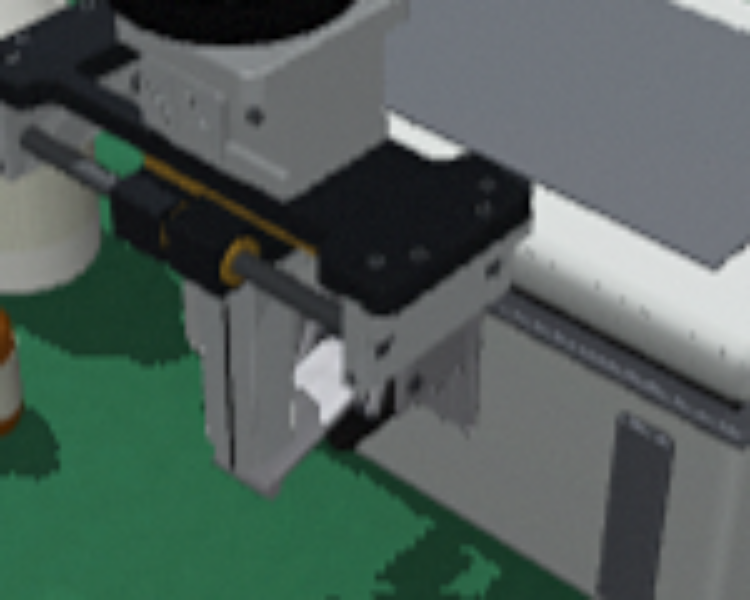

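```bash
python3 -m creep '{"slide":[[0.14,0.03,-0.41],[0.14,0.03,-0.41],[0.2,0.05,-0.39],[0.2,0.05,-0.39],[0,0,0]],"turn":[0,0,0,0,0],"claw":[0,0,0,0,0]}'; python3 -c "from h import *;tip()"
```

```text
clock: 6.9
eef_pos: [525.4, -3.4, 268.7]
eef_rot: [3.142, -0.0, -2.903]
wrist_force: [-1.0, -0.7, 2.4]
finger_gap: 0.8
finger_force: 1.0
t 6.9 u 83.8 v 0.6 z 69.7 F out 1.1 lat -0.4 z 2.4 rot [ 3.142 -0.    -2.903] gap 0.8
```

Run:
```python
from h import *
for c in("side","top"):
    d0=np.load(f"{c}0.npy");im,d=manip.camera(c)
    for D in(d0,d):
        w=cloud(c,D);q=w[...,:2]-F;u=-(q@cx);v=q@cy;z=w[...,2]
        print(c,[round(float(np.median(z[(D>0)&(u<-a)&(u>-a-20)&(abs(v)>lo)&(abs(v)<110)&(z>120)&(z<170)])),1) for a,lo in((20,90),(150,90))],
          "tabzone",np.percentile(z[(D>0)&(abs(v)<9)&(u>0)&(u<40)&(z<172)],[50,97]).round(1))
    if c=="side":cv2.imwrite("pics/f.png",cv2.resize(im[170:290,210:360,::-1],(750,600)))
```

```text
side [154.5, 151.7] tabzone [ 99.1 147.3]
side [150.9, 151.1] tabzone [ 2.2 95.6]
top [152.0, 149.1] tabzone [133. 147.]
top [148.1, 147.8] tabzone [139.7 155.9]
```

View pics/f.png

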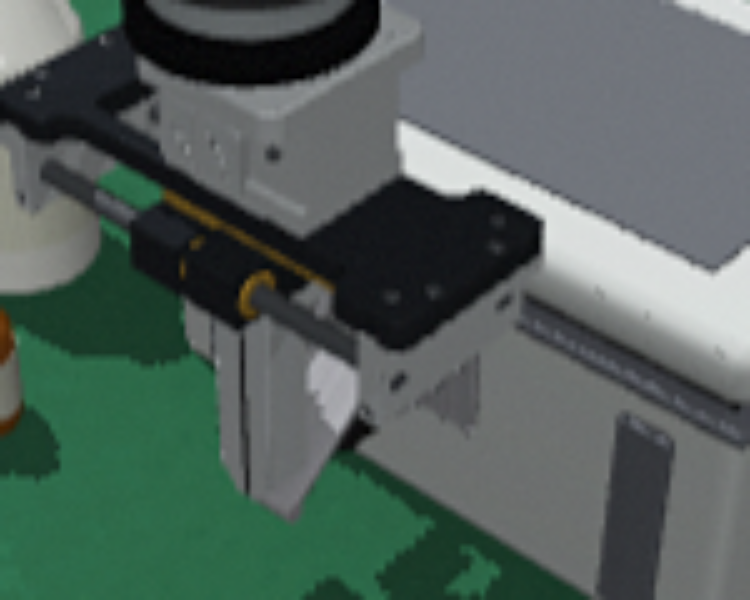

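Lid front has dropped about 4 mm, so the bail is holding the keeper; the lever (tip about 290,515) follows the finger. I keep the tip high so the gripper body clears the tab.

```bash
python3 -m creep '{"slide":[[0.24,0.06,-0.07],[0.24,0.06,-0.07],[0.24,0.06,-0.07],[0.24,0.06,-0.07],[0,0,0]],"turn":[0,0,0,0,0],"claw":[0,0,0,0,0]}'; python3 -c "from h import *;tip()"; python3 -m creep '{"slide":[[0.15,0.03,-0.05],[0.15,0.03,-0.05],[0.15,0.03,-0.05],[0,0,0]],"turn":[0,0,0,0],"claw":[0,0,0,0]}'; python3 -c "from h import *;tip()"
```

```text
clock: 7.62
eef_pos: [534.9, -1.0, 265.7]
eef_rot: [3.141, -0.001, -2.903]
wrist_force: [-3.1, -0.1, 0.4]
finger_gap: 0.3
finger_force: 1.4
t 7.62 u 74.0 v 0.7 z 66.7 F out 3.0 lat 0.6 z 0.4 rot [ 3.141e+00 -1.000e-03 -2.903e+00] gap 0.3
clock: 8.12
eef_pos: [539.7, -0.1, 264.6]
eef_rot: [-3.142, 0.0, -2.903]
wrist_force: [-1.7, -0.8, 0.4]
finger_gap: 0.5
finger_force: 0.9
t 8.12 u 69.2 v 0.4 z 65.6 F out 1.8 lat -0.4 z 0.4 rot [-3.142  0.    -2.903] gap 0.5
```

```bash
for i in 1; do python3 -m creep '{"slide":[[0.1,0.02,-0.03],[0.1,0.02,-0.03],[0,0,0]],"turn":[0,0,0],"claw":[0,0,0]}' >/dev/null; python3 -c "from h import *;tip()"; done; python3 -m creep '{"slide":[[0.1,0.02,-0.03],[0,0,0]],"turn":[0,0],"claw":[0,0]}'>/dev/null;python3 -c "from h import *;tip()"
```

```text
t 8.5 u 67.2 v 0.4 z 65.0 F out 2.3 lat 0.3 z -0.3 rot [-3.142  0.    -2.903] gap 0.5
t 8.75 u 66.2 v 0.3 z 64.7 F out 2.1 lat -0.1 z -0.2 rot [-3.142  0.    -2.903] gap 0.3
```

```bash
python3 -m creep '{"slide":[[0.1,0.02,-0.03],[0,0,0]],"turn":[0,0],"claw":[0,0]}'>/dev/null;python3 -c "from h import *;tip()"
```

```text
t 9.0 u 65.2 v 0.3 z 64.4 F out 1.8 lat 1.1 z 0.4 rot [ 3.142 -0.    -2.903] gap 0.2
```

```bash
python3 -m creep '{"slide":[[0.1,0.02,-0.03],[0,0,0]],"turn":[0,0],"claw":[0,0]}'>/dev/null;python3 -c "from h import *;tip()"
```

```text
t 9.25 u 64.3 v 0.3 z 64.0 F out 5.8 lat -0.4 z 1.0 rot [ 3.141e+00 -1.000e-03 -2.903e+00] gap 0.6
```

```bash
python3 -m creep '{"slide":[[0.1,0.02,-0.03],[0,0,0]],"turn":[0,0],"claw":[0,0]}'>/dev/null;python3 -c "from h import *;tip()"
```

```text
t 9.5 u 63.5 v 0.2 z 63.6 F out 8.7 lat 0.5 z 2.8 rot [ 3.141e+00 -2.000e-03 -2.903e+00] gap 0.6
```

```bash
python3 -m creep '{"slide":[[0.1,0.02,-0.02],[0,0,0]],"turn":[0,0],"claw":[0,0]}'>/dev/null;python3 -c "from h import *;tip()"
```

```text
t 9.75 u 62.7 v 0.2 z 63.3 F out 12.6 lat 0.5 z 4.2 rot [ 3.141e+00 -3.000e-03 -2.903e+00] gap 0.4
```

```bash
python3 -m creep '{"slide":[[0.1,0.02,-0.02],[0,0,0]],"turn":[0,0],"claw":[0,0]}'>/dev/null;python3 -c "from h import *;tip()"
```

```text
t 10.0 u 62.0 v 0.1 z 63.0 F out 14.8 lat 1.8 z 5.8 rot [ 3.141 -0.005 -2.903] gap 0.7
```

```bash
python3 -m creep '{"slide":[[0.05,0.01,-0.01],[0,0,0],[0,0,0],[0,0,0]],"turn":[0,0,0,0],"claw":[0,0,0,0]}'>/dev/null;python3 -c "from h import *;tip()"; python3 -m creep '{"slide":[[-0.2,-0.05,0],[-0.4,-0.1,0],[-1.5,-0.36,0],[-4,-0.97,0],[-4,-0.97,0],[-4,-0.97,2],[-2,-0.5,5],[0,0,0]],"turn":[0,0,0,0,0,0,0,0],"claw":[0,0,0,0,0,0,0,0]}'
python3 - <<'E'
from h import *
tip()
im,d=manip.camera("side");cv2.imwrite("pics/g.png",cv2.resize(im[170:290,210:360,::-1],(750,600)))
w=cloud("side",d);q=w[...,:2]-F;u=-(q@cx);v=q@cy;z=w[...,2]
print(np.median(z[(d>0)&(u<-20)&(u>-40)&(abs(v)>90)&(abs(v)<110)&(z>120)&(z<170)]))
E
```

```text
t 10.5 u 61.6 v 0.1 z 62.9 F out 18.0 lat 0.1 z 7.5 rot [ 3.141 -0.005 -2.903] gap 0.7
clock: 11.5
eef_pos: [386.7, -37.9, 335.6]
eef_rot: [-3.138, 0.007, -2.904]
wrist_force: [-0.4, 0.3, -1.1]
finger_gap: 0.9
finger_force: 0.0
t 11.5 u 226.7 v -0.2 z 136.6 F out 0.3 lat 0.4 z -1.1 rot [-3.138  0.007 -2.904] gap 0.9
151.164896350562
```

View pics/g.png

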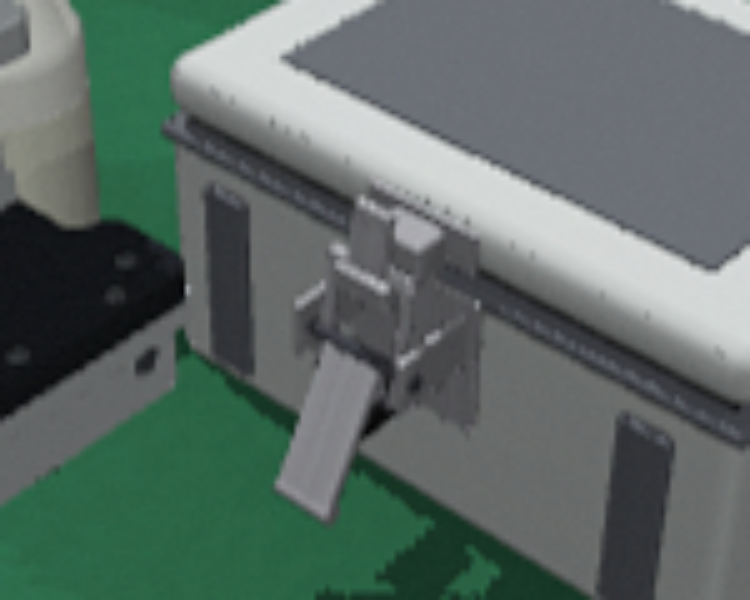

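The lever hangs down and inward (tip about 305,505), with the bail in the keeper (about 365,270) and the lid pulled down. It has stayed that way since the finger let go.

```bash
python3 -c "
from h import *
print(manip.sign_off())"
```

```text
the job is handed in; nothing more can be done
None
```

The latch is closed and handed in: the bail is over the keeper, and the lever was pressed home on its stop at about 19.5 N. In the last picture, about 1 s after release, it was still shut with the lid front pulled down 3–4 mm; the bottles and jar were not touched.

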